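# Weigh a tomato on a sliding-poise bench scale

## Task

Please weigh the tomato on the bench scale: lay it gently in the steel pan, then slide the poise along the beam until the scale is in balance, with the beam hanging free and the red pointer at rest inside the green band. The poise is to be left there and nothing else on the worktop disturbed.

Things in the scene. Friction and masses are not known exactly. Their poses are not given: they have to be found in the camera images.
- tomato_a: the red tomato, about 61 mm across and 62 mm high with its green stalk, one of three pieces of produce on the chopping board; origin at the centre of its underside, z up. Its weight is not known: about 70 to 155 g
- lemon_a: larger yellow lemon, 75x59x59 mm, on the board; origin at the centre of its underside; leave it alone
- lemon_b: smaller yellow lemon, 66x50x51 mm, on the board; origin at the centre of its underside; leave it alone
- garlic_0: garlic bulb, 55x54x52 mm, on the worktop; origin at the centre of its underside; leave it alone
- prep_board: wooden chopping board, 340 mm long (its y axis), 230 mm wide (its x axis), 22 mm thick, fixed; origin at the centre of its underside
- scale: pale grey enamelled bench scale, fixed to the worktop, 460 mm long along its own y axis: housing with the pan above it at the +y end (the robot's left), pivot of the beam at (0, 0.045, 0.080), beam running from there to -y, white indicator plate at y = -0.232 (top at z = 0.112). Origin on the worktop, under the middle line of the beam; x points away from the robot, z up
- weigh_pan: round steel pan of the scale, open above, 180 mm across the rim, rim 24 mm above its underside, flat floor 126 mm across; origin at the centre of its underside, 125 mm above the worktop when the scale is level. It always stays level and moves straight up and down by up to 7 mm with the beam; it may be loaded anywhere on its floor
- pan_floor (a point): centre of the pan's upper floor surface
- beam (a joint): tilt of the beam in rad: 0 level, positive = pointer end up and pan down (load heavier than the poise setting), negative = pointer end down (poise too far out); stops at -0.08 and +0.08. When nothing touches it, it swings and settles in about 1.5 s. Near balance it tilts about 0.008 rad for each 1 mm of poise; farther off it lies on a stop
- poise (a joint): position of the poise along the beam in m, 0 = inner end nearest the pivot (empty scale balances there), 0.145 = outer end near the pointer; it grows towards the scale's -y. 0.75 mm balances 1 g. It slides with about 1 N of friction and stays where it is left
- poise_knob (a point): middle of the upright black knob on top of the poise, 18 mm in diameter and 26 mm high (from 13 mm below to 13 mm above this point); below it is the steel saddle round the beam, 26 mm along the beam, 24 mm across. z axis along the knob, -y along the track outward
- pointer_tip (a point): red pointer at the outer end of the beam, 277 mm from the pivot, 4 mm thick, where it crosses the indicator plate
- scale_mark (a point): middle of the 14 mm high green band on the white indicator plate, where the pointer stands when the beam is level
There are look-alikes about, which are no part of the job. There is more than one size of the tomato_a; the one meant has the size given above.

How it is judged:
By the outcome, as a careful person would: the job done as asked, in the order asked, and still so for the second after the job is handed in, with the robot touching nothing.
It also fails if it takes over 72 s, if anything falls off the work surface, if the arm or the gripper's body presses on something with over 40 N, if the wrist force passes 120 N, or if a joint passes its speed limit or range.

## Robot

A 7-joint arm with a two-finger parallel gripper is mounted at the origin on a cart in front of the work surface, level with it; the furniture and walls round the work are solid. World frame = base frame: x ahead of the robot, y to its left, z up, the work surface at z = 0. Lengths are in m, angles in rad, forces in N, time in s.
With the tool pointing down it reaches from about 0.4 to 0.9 m from the base axis. Payload 5.6 kg.
Tool frame: the origin (TCP) lies midway between the tips of the shut fingers; the grasp point (between the pads) lies 19 mm behind it; z points along the fingers, y is the line along which they close (so a half turn about z gives the same grasp; the last joint's range is limited). The gripper opens to 92 mm and grips with 3 to 60 N. Pads are 20 mm wide; open, the fingers measure 128 mm over their backs; the gripper's body (75 mm by 189 mm) begins 69 mm behind the grasp point.
Start: joints at [-1.156, 0.468, -0.012, 1.603, 0.006, 1.071, -0.056], TCP at [0.287, 0.583, 0.215] pointing down, gripper open.
Joint ranges: [-2.53, 2.53], [-0.31, 2.02], [-1.57, 1.55], [0.28, 2.44], [-1.29, 4.43], [0.15, 1.84], [-2.92, 2.92]. Speed limits (rad/s): [2.57, 2.57, 3.14, 3.14, 3.14, 3.14, 3.14].

## Interface

Orientations are given as a unit quaternion [x, y, z, w].
In Python, from bench import ctrl gives the robot as it stands. Calls block until the motion is done:
- ctrl.move_ptp(position, orientation): joint-space move of the TCP to a pose.
- ctrl.move_linear(position, attitude=None, vel=0.15, threshold=None): straight line of the TCP; attitude=None keeps the orientation; vel is the mean speed in m/s. With threshold (N) it stops when the force on the tool has changed by that much, and returns True; else False.
- ctrl.move_j(angles): joint-space move.
- ctrl.grip(opening, f_grip=None): finger opening in m; f_grip is the grip in N (None keeps the last); returns when the fingers have stopped.
- ctrl.sleep(seconds).
- ctrl.solve_ik(position, orientation): joint angles nearest the present ones, or None.
- ctrl.snapshot(name): name is "scene" or "top"; returns (picture, depth): 420x560x3 uint8, red, green, blue; 420x560 float32, m along the optical axis (not along the pixel's ray), 0 where there is no reading.
- ctrl.get_calibration(name): a dict with "fov_y" (degrees; the focal length in pixels is half the picture's height over the tangent of half this angle, whatever the lens; pixels are square), "cx", "cy" (the principal point, pixels), "k1" (the pictures are not rectified: a ray, as slopes to the right and down, at radius r is drawn at 1 + k1 r^2 times it, then the intrinsics apply), "origin" and "rotation" of the camera in the world. Camera axes: x right, y down, z forward; pixel columns grow to the right and rows downward; lengths in m; the calibration is good to about 2 mm. A picture is of the moment at which its call begins. get_calibration takes no time and is no camera call.
A pose or a line that the arm cannot do raises ctrl.PlanningError and nothing moves.
- ctrl.close_job(): hands the job in; it is judged then, once.
Readings, each from a call of its own:
- ctrl.read_time_s(): time.
- ctrl.read_joint_pos(): joint angles.
- ctrl.read_dq(): joint speeds.
- ctrl.read_joint_torque(): joint torques, N m.
- ctrl.read_eef_pos(): TCP position.
- ctrl.read_eef_rot(): TCP orientation.
- ctrl.read_wrist_force(): force on the tool from outside, world axes, zero at the start.
- ctrl.read_wrist_torque(): the same for the moment, N m.
- ctrl.read_grip_width(): finger opening in m.
- ctrl.read_grasp_force(): force on a finger pad.
Only numpy, scipy, OpenCV 4.12 (cv2) and the standard library are available. Lean on these libraries where they do the work, as an engineer would, in place of code of your own. Each camera call takes 0.05 s, during which the arm holds its last target. There are 200 camera calls.

## Working session

There is one attempt and no reset: what is moved stays moved. The work goes in short steps, each a Python script; the robot and the scene stay as the last script left them, time stands still between calls to the robot, and variables do not carry over. Pictures are saved under pics/ and viewed, at most 11 in all, crops included, and the job is handed in when it is done.

```bash
mkdir -p pics
cat > h.py <<'E'
import numpy as np, cv2
from bench import ctrl
def cam(n):
    c=ctrl.get_calibration(n); return c, 210/np.tan(np.radians(c["fov_y"])/2), np.array(c["origin"]), np.array(c["rotation"]).reshape(3,3)
def ray(n,u,v):
    c,f,o,R=cam(n); K=np.array([[f,0,c["cx"]],[0,f,c["cy"]],[0,0,1.]])
    p=cv2.undistortPoints(np.array([[[u,v]]],float),K,np.array([c["k1"],0,0,0,0.]))[0,0]
    return o,R@np.array([p[0],p[1],1.])
def on_plane(n,u,v,z):
    o,d=ray(n,u,v); return o+d*(z-o[2])/d[2]
def at_depth(n,u,v,D):
    o,d=ray(n,u,v); return o+d*D
def cloud(n,D):
    c,f,o,R=cam(n); K=np.array([[f,0,c["cx"]],[0,f,c["cy"]],[0,0,1.]])
    vv,uu=np.mgrid[0:420,0:560]; p=np.stack([uu,vv],-1).reshape(-1,1,2).astype(float)
    q=cv2.undistortPoints(p,K,np.array([c["k1"],0,0,0,0.])).reshape(420,560,2)
    P=np.dstack([q,np.ones((420,560))])*D[...,None]
    return P@R.T+o
def snap(n,name):
    im,D=ctrl.snapshot(n); cv2.imwrite(f"pics/{name}.png",im[...,::-1]); np.save(f"pics/{name}_d.npy",D); return im,D
E
python3 - <<'E'
from h import *
for n in("scene","top"):
    im,D=snap(n,n+"0"); print(ctrl.get_calibration(n)); 
print(ctrl.read_time_s(),ctrl.read_eef_rot())
a=cv2.imread("pics/scene0.png")
E
```

```text
{'fov_y': 55.92379015320881, 'cx': 274.51030598662646, 'cy': 208.18560627556363, 'k1': -0.0331563326934436, 'origin': array([ 0.12738378, -0.92901909,  1.08653723]), 'rotation': array([ 0.91129367, -0.20547296,  0.07599083, -0.34864037])}
{'fov_y': 46.81126822581434, 'cx': 279.16529646346214, 'cy': 199.98813316531454, 'k1': 0.059543971047669675, 'origin': array([-0.1665003 , -0.16784865,  1.56004233]), 'rotation': array([ 0.71513918, -0.66490494,  0.14659776, -0.15807108])}
0.1 [ 2.26934916e-01  9.73909611e-01 -7.74496753e-04 -1.13293135e-04]
```

View pics/scene0.png

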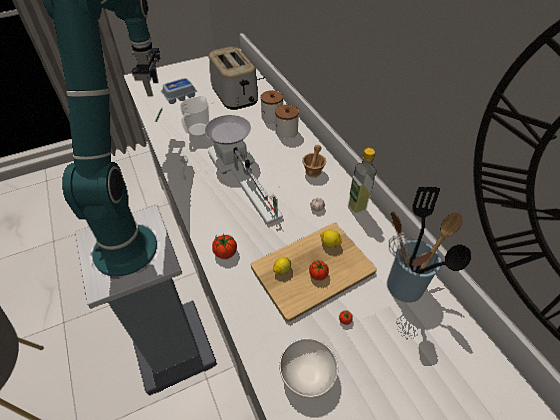

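View pics/top0.png

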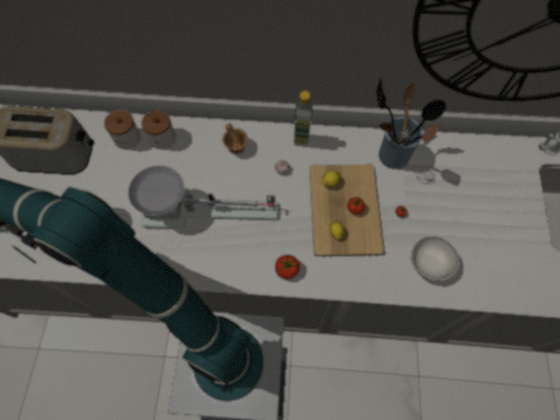

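The scene shows three tomatoes: on the board at scene (319,270) / top (356,205), a larger one on the worktop at (225,247) / (287,267), and a cherry tomato at (346,317) / (401,211). The one on the board fits the description. The scale pan is at (228,132), the beam runs to the plate at about (275,205), and the calibration rotation is a quaternion.

```bash
sed -i 's/np.array(c\["rotation"\]).reshape(3,3)/Rotation.from_quat(c["rotation"]).as_matrix()/; 1a from scipy.spatial.transform import Rotation' h.py
python3 - <<'E'
from h import *
np.set_printoptions(precision=4,suppress=True)
for n in("scene","top"):
    im=cv2.imread(f"pics/{n}0.png"); D=np.load(f"pics/{n}0_d.npy"); P=cloud(n,D)
    h=cv2.cvtColor(im,cv2.COLOR_BGR2HSV); H,S,V=cv2.split(h)
    for nm,m in(("red",((H<8)|(H>172))&(S>150)&(V>50)),("yel",(H>22)&(H<34)&(S>150)&(V>60)),("green",(H>45)&(H<85)&(S>80)&(V>40))):
        k,l,st,ce=cv2.connectedComponentsWithStats(m.astype(np.uint8))
        for i in range(1,k):
            if st[i,4]>=6:
                q=P[(l==i)&(D>0)]; 
                if len(q): print(n,nm,ce[i].round(1),st[i],np.percentile(q,[3,50,97],axis=0).round(3).tolist())
    # steel pan rim / scale: points with heights in band near pan
    for lab,(a,b) in {"pan":(.135,.16),"board":(.017,.027),"beam":(.06,.13)}.items():
        m=(P[...,2]>a)&(P[...,2]<b)&(D>0)&(P[...,0]>.2)&(P[...,0]<.9)
        k,l,st,ce=cv2.connectedComponentsWithStats(m.astype(np.uint8))
        for i in range(1,k):
            if st[i,4]>60: q=P[l==i]; print(n,lab,ce[i].round(0),st[i],np.percentile(q,[1,50,99],axis=0).round(3).tolist())
s=cv2.imread("pics/scene0.png"); t=cv2.imread("pics/top0.png")
f=lambda a,x,y,w,h,W,Hh:cv2.resize(a[y:y+h,x:x+w],(W,Hh),interpolation=cv2.INTER_CUBIC)
cv2.imwrite("pics/c0.png",np.hstack([np.vstack([f(s,200,110,100,75*4//3,400,400),f(s,265,225,80,40,400,200)]),np.vstack([f(t,120,160,180,90,400,200)*1,f(t,180,180,120,60,400,200),f(t,310,160,100,50,400,200)])]))
E
```

```text
scene red [270.7 205.4] [268 202   6   8  11] [[0.507, -0.096, 0.02], [0.509, -0.077, 0.059], [0.526, -0.034, 0.063]]
scene red [226.6 236.3] [224 235   7   4  18] [[0.314, -0.149, 0.053], [0.321, -0.141, 0.06], [0.33, -0.131, 0.063]]
scene red [219.5 236.9] [217 236   6   3  12] [[0.292, -0.14, 0.057], [0.299, -0.134, 0.061], [0.307, -0.127, 0.065]]
scene red [224.4 248.9] [213 238  24  21 311] [[0.267, -0.197, 0.03], [0.295, -0.182, 0.053], [0.336, -0.142, 0.063]]
scene red [317.9 271.7] [309 261  19  19 201] [[0.504, -0.408, 0.044], [0.522, -0.392, 0.061], [0.553, -0.358, 0.068]]
scene red [321.4 262.3] [320 261   4   4   7] [[0.544, -0.372, 0.065], [0.547, -0.366, 0.066], [0.551, -0.36, 0.07]]
scene red [345.2 311.4] [343 311   6   2   8] [[0.535, -0.531, 0.031], [0.537, -0.527, 0.032], [0.546, -0.523, 0.037]]
scene red [344.8 318.8] [339 313  13  12  89] [[0.517, -0.556, 0.009], [0.526, -0.545, 0.027], [0.547, -0.526, 0.033]]
scene yel [330.4 238.2] [320 230  21  18 280] [[0.599, -0.32, 0.047], [0.619, -0.301, 0.069], [0.647, -0.267, 0.081]]
scene yel [281.7 265.4] [273 257  18 
[... 8924 characters left out ...]
9, -0.462, 0.129]]
top beam [331. 177.] [322 169  18  17 206] [[0.6, -0.317, 0.06], [0.622, -0.289, 0.074], [0.652, -0.261, 0.084]]
top beam [204. 203.] [154 193 110  25 620] [[0.437, -0.049, 0.061], [0.497, 0.146, 0.08], [0.515, 0.281, 0.123]]
top beam [271. 198.] [267 195   9   8  62] [[0.505, -0.103, 0.061], [0.52, -0.09, 0.095], [0.524, -0.075, 0.115]]
top beam [356. 204.] [348 196  17  16 187] [[0.505, -0.404, 0.06], [0.53, -0.377, 0.067], [0.557, -0.35, 0.078]]
top beam [337. 229.] [330 222  14  15 135] [[0.411, -0.334, 0.061], [0.434, -0.314, 0.068], [0.46, -0.293, 0.078]]
top beam [287. 264.] [277 255  20  19 163] [[0.275, -0.187, 0.06], [0.304, -0.159, 0.063], [0.33, -0.128, 0.081]]
```

View pics/c0.png

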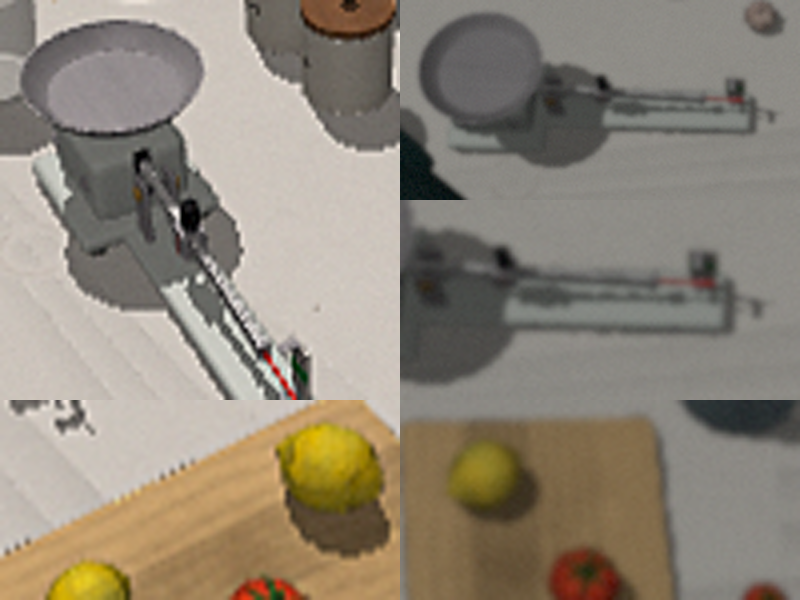

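The crop confirms it. The board tomato spans x 0.504–0.557, y −0.408…−0.350 and its top is at about 0.08 m, so it is about 60 mm across and the right size. The black knob is at scene ≈(247,163) / top ≈(211,197), and the red pointer rests in the green band. Now I'll grasp the tomato and weigh it roughly with the wrist sensor.

Run:
```python
from h import *
np.set_printoptions(precision=4,suppress=True)
def tri(a,b):
    (o1,d1),(o2,d2)=ray("scene",*a),ray("top",*b)
    s=np.linalg.lstsq(np.stack([d1,-d2],1),o2-o1,rcond=None)[0]; p,q=o1+s[0]*d1,o2+s[1]*d2; return (p+q)/2,np.linalg.norm(p-q)
print("knob",tri((247.5,163),(211.5,197)))
for n,u,v in(("scene",247,163),("top",211,197)):
    P=cloud(n,np.load(f"pics/{n}0_d.npy")); print(n,P[v-4:v+5,u-1:u+2].reshape(-1,3).tolist() if 0 else P[v-4:v+5,u])
    m=(P[...,2]>.143)&(P[...,2]<.158)&(abs(P[...,0]-.494)<.11)&(abs(P[...,1]-.28)<.11)
    q=P[m]; A=np.c_[q[:,:2],np.ones(len(q))]; 
    hull=cv2.convexHull(q[:,:2].astype(np.float32)).reshape(-1,2); print("pan",cv2.minEnclosingCircle(hull))
p=[.532,-.379]
for q in([0,1,0,0],[1,0,0,0]): print(ctrl.solve_ik(p+[.25],q))
ctrl.move_ptp(p+[.25],[0,1,0,0]); print(ctrl.read_time_s(),ctrl.read_joint_pos(),ctrl.read_wrist_force())
```

```text
knob (array([0.5001, 0.1054, 0.1118]), np.float64(0.0027978133864214067))
scene [[0.5397 0.214  0.0319]
 [0.5006 0.1065 0.1265]
 [0.5004 0.1065 0.1217]
 [0.4986 0.1024 0.1208]
 [0.4996 0.106  0.1126]
 [0.4965 0.0981 0.1153]
 [0.4991 0.1062 0.1028]
 [0.4986 0.1057 0.0984]
 [0.4981 0.1051 0.0942]]
pan ((0.49443677067756653, 0.27937960624694824), 0.09217149764299393)
top [[0.5079 0.1066 0.1227]
 [0.505  0.1065 0.121 ]
 [0.5012 0.1059 0.1214]
 [0.4963 0.1049 0.1242]
 [0.4929 0.1045 0.1239]
 [0.491  0.1047 0.1202]
 [0.4949 0.1074 0.1037]
 [0.4909 0.1068 0.1044]
 [0.4946 0.1093 0.0882]]
pan ((0.4933411777019501, 0.2812038064002991), 0.09186706691980362)
[-0.1331  0.6364  1.0746  1.6061 -0.5823  1.2544  2.6181]
[-0.0199  0.5478  0.8593  1.5995 -0.4374  1.1977 -0.6415]
3.5583 [-0.1338  0.6366  1.0739  1.6059 -0.5824  1.2545  2.618 ] [ 0.2911  0.1945 -0.4083]
```

Run:
```python
from h import *
np.set_printoptions(precision=4,suppress=True)
q=[1,0,0,0]; p=[.532,-.379]
ctrl.move_ptp(p+[.12],q); print(ctrl.read_time_s(),ctrl.read_joint_pos())
print(ctrl.solve_ik([.494,.28,.25],q),ctrl.solve_ik([.5,.105,.112],q),ctrl.solve_ik([.505,0,.112],q))
hit=ctrl.move_linear(p+[.034],vel=.1,threshold=6); print("hit",hit,ctrl.read_eef_pos())
f0=np.mean([ctrl.read_wrist_force() for _ in range(5)],0)
ctrl.grip(.045,f_grip=6); print("w",ctrl.read_grip_width(),ctrl.read_grasp_force())
ctrl.move_linear(p+[.12],vel=.1); ctrl.sleep(.4)
F=[]
for _ in range(10): F.append(ctrl.read_wrist_force()); ctrl.sleep(.03)
print("f0",f0,"f1",np.mean(F,0),np.std(F,0),ctrl.read_grip_width(),ctrl.read_time_s())
snap("scene","s1")
im=cv2.imread("pics/s1.png")[200:340,220:400]; cv2.imwrite("pics/s1c.png",cv2.resize(im,None,fx=3,fy=3))
```

```text
5.8917 [-0.2404  1.1726  1.4916  1.7223 -1.1861  1.4398 -0.1299]
[-1.5325  0.6946  1.4423  1.8249 -0.7205  1.2947 -1.4643] [-1.2496  1.0256  1.5182  2.0785 -1.103   1.2751 -0.8275] [-1.0514  1.0503  1.5437  2.0921 -1.1202  1.2994 -0.5999]
hit False [ 0.5322 -0.3794  0.0346]
w 0.06042182254537409 6.000052657909691
f0 [0.4489 0.2859 0.8167] f1 [-0.2295  0.0599 -1.2911] [0.5578 0.3616 0.2303] 0.060350934806163374 9.2167
```

View pics/s1c.png

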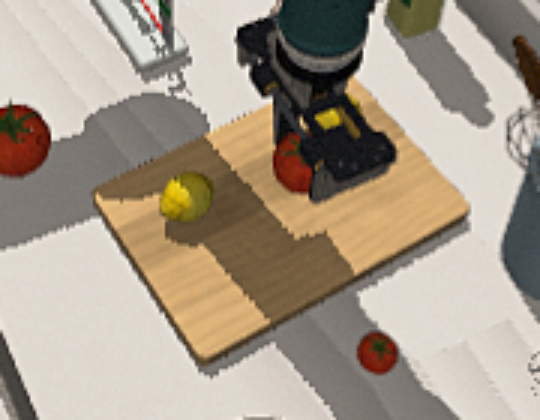

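The tomato is held (width 60 mm), and the two lemons, the other tomatoes and the board are undisturbed. Next I carry it to the pan.

Run:
```python
from h import *
np.set_printoptions(precision=4,suppress=True)
q=[1,0,0,0]; b=[.492,.285]
ctrl.move_ptp([.53,-.30,.27],q)
ctrl.move_ptp(b+[.24],q); print(ctrl.read_time_s(),ctrl.read_joint_pos(),ctrl.read_grip_width())
ctrl.move_linear(b+[.148],vel=.12); ctrl.sleep(.1)
hit=ctrl.move_linear(b+[.130],vel=.03,threshold=3); print("hit",hit,ctrl.read_eef_pos(),ctrl.read_wrist_force())
ctrl.sleep(.2)
ctrl.grip(.076); ctrl.sleep(.1)
ctrl.move_linear(b+[.24],vel=.12)
print(ctrl.read_time_s(),ctrl.solve_ik([.5,.105,.2],q))
F=[]
ctrl.move_ptp([.5,.105,.19],[1,0,0,0]); print(ctrl.read_joint_pos(),ctrl.read_time_s())
s,_=snap("scene","s2"); t,_=snap("top","t2")
f=lambda a,x,y,w,h:cv2.resize(a[y:y+h,x:x+w,::-1],(400,400),interpolation=cv2.INTER_CUBIC)
cv2.imwrite("pics/c2.png",np.hstack([f(s,190,110,110,110),f(t,120,140,170,120)]))
```

```text
12.0917 [-1.4986  0.6001  1.3089  1.8332 -0.623   1.2071 -1.5649] 0.05987721901057454
hit True [0.4921 0.2852 0.1322] [-0.1033  0.4147  4.8756]
15.4083 [-1.2562  0.5215  1.3025  2.0067 -0.5819  1.0635 -1.2539]
[-1.2418  0.5338  1.2828  2.0146 -0.599   1.047  -1.2429] 16.1833
```

View pics/c2.png

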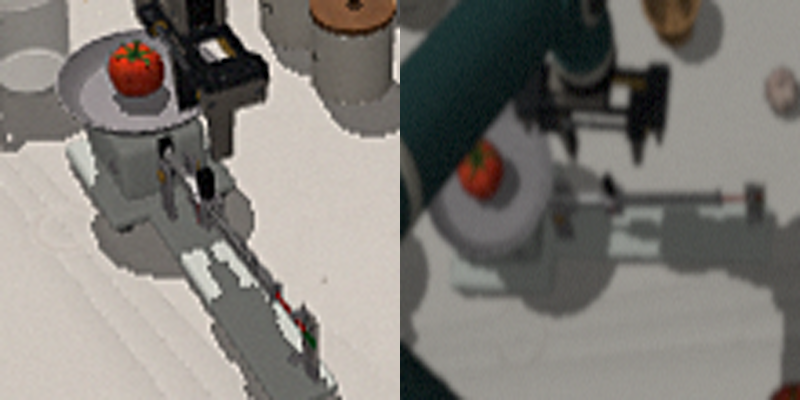

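The tomato lies in the pan, the pointer is up on its stop (left crop around (300,310)) and the knob stands clear. Now I grip the knob and slide it out to mid-range.

```bash
cat >> h.py <<'E'
TH=.04; Q=(Rotation.from_euler("z",TH)*Rotation.from_quat([1,0,0,0])).as_quat()
K0=np.array([.500,.105]); DIR=np.array([np.sin(TH),-np.cos(TH)])
def kp(s,z): return [*(K0+DIR*s),z]
def redc(im):
    a=im[180:225,245:295].astype(float); w=np.clip(a[...,0]-1.6*np.maximum(a[...,1],a[...,2])-15,0,None)
    v,u=np.mgrid[180:225,245:295]; return np.array([(w*u).sum(),(w*v).sum()])/w.sum(), w.sum()
def green(im):
    a=im[180:225,245:295].astype(float); w=np.clip(a[...,1]-1.25*np.maximum(a[...,0],a[...,2])-5,0,None)
    v,u=np.mgrid[180:225,245:295]; return np.array([(w*u).sum(),(w*v).sum()])/w.sum(), w.sum()
E
python3 - <<'E'
from h import *
np.set_printoptions(precision=4,suppress=True)
ld=lambda n:cv2.imread(f"pics/{n}.png")[...,::-1]
for n in("scene0","s2"): print(n,redc(ld(n)),green(ld(n)))
ctrl.move_linear(kp(0,.16),attitude=Q,vel=.15); ctrl.grip(.038)
print("hit",ctrl.move_linear(kp(0,.113),vel=.08,threshold=4),ctrl.read_eef_pos())
ctrl.grip(.010,f_grip=5); print("w",ctrl.read_grip_width(),ctrl.read_grasp_force())
y0=ctrl.read_eef_pos()
print("hit",ctrl.move_linear(kp(.080,.114),vel=.06,threshold=12),ctrl.read_eef_pos(),ctrl.read_grip_width(),ctrl.read_wrist_force())
ctrl.grip(.036); ctrl.move_linear(kp(.080,.165),vel=.12); ctrl.sleep(1.2)
im,_=snap("scene","s3"); print(redc(im),green(im),ctrl.read_time_s())
cv2.imwrite("pics/c3.png",cv2.resize(im[130:230,210:310,::-1],(600,600),interpolation=cv2.INTER_CUBIC))
E
```

```text
scene0 (array([269.6251, 203.8308]), np.float64(1655.2)) (array([274.3776, 202.0592]), np.float64(245.0))
s2 (array([269.1218, 195.0013]), np.float64(597.8)) (array([274.9956, 203.0266]), np.float64(169.25))
hit False [0.5002 0.1047 0.113 ]
w 0.01835032970106184 4.938165211351588
hit False [0.5036 0.0249 0.1141] 0.018033149129916985 [ 4.8971 -0.0848 -0.4686]
(array([269.3301, 198.2605]), np.float64(764.0)) (array([274.3474, 202.0019]), np.float64(260.5)) 22.2667
```

View pics/c3.png

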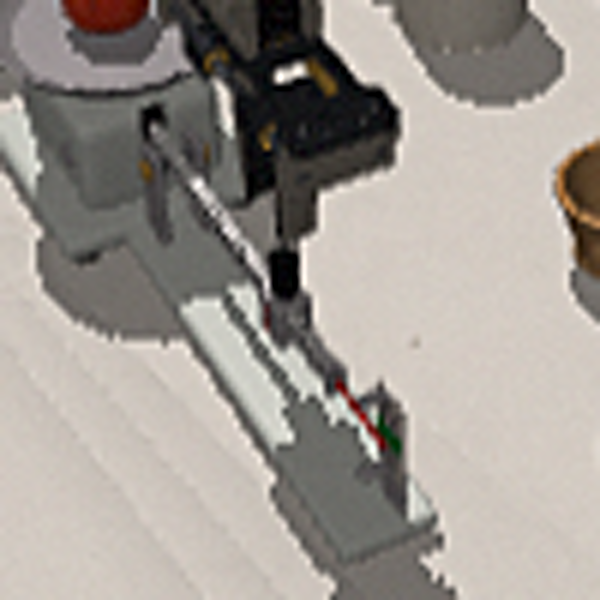

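The pointer is off the stop and still a little high (red centroid row 198.3, against 203.8 level and 195.0 at the stop). That is about 0.05 rad, so the poise should go roughly 6 mm further out.

```bash
cat >> h.py <<'E'
def shift(s0,s1,dx,name,z=.116):
    P=lambda s,z: [kp(s,z)[0]+dx,*kp(s,z)[1:]]
    print("hit",ctrl.move_linear(P(s0,z),vel=.08,threshold=4))
    ctrl.grip(.010,f_grip=5); print("w",ctrl.read_grip_width())
    ctrl.move_linear(P(s1,z),vel=.03,threshold=12); print(ctrl.read_eef_pos(),ctrl.read_wrist_force())
    ctrl.grip(.036); ctrl.move_linear(P(s1,.175),vel=.12); ctrl.sleep(1.5)
    im,_=snap("scene",name); print(redc(im),green(im),ctrl.read_time_s())
    cv2.imwrite(f"pics/{name}c.png",cv2.resize(np.hstack([cv2.imread("pics/scene0.png")[185:215,255:285],im[185:215,255:285,::-1]]),(800,400),interpolation=cv2.INTER_CUBIC))
E
python3 - <<'E'
from h import *
np.set_printoptions(precision=4,suppress=True)
shift(.080,.086,.002,"s4")
E
```

```text
hit False
w 0.017614314986457946
[0.5057 0.0184 0.1161] [ 0.9249 -0.9374  0.3562]
(array([269.5786, 200.8861]), np.float64(748.0)) (array([274.3802, 202.0525]), np.float64(252.5)) 26.4417
```

View pics/s4c.png

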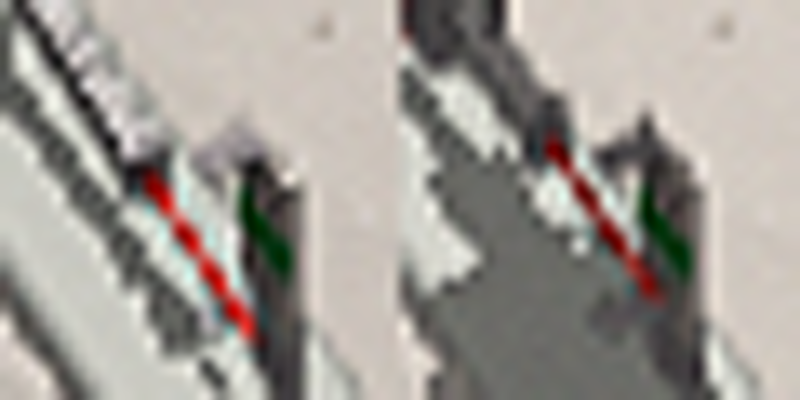

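Left is the level reference and right is now: the tip is at row ≈295 against 330 in the crop, so it is still about 2.7 px high (≈7–8 mm). The poise needs to go out further, so I'll try 4 mm.

Run:
```python
from h import *
np.set_printoptions(precision=4,suppress=True)
shift(.086,.090,.002,"s5")
ctrl.sleep(1); im,_=snap("scene","s5b"); print(redc(im))
```

```text
hit False
w 0.017521857935234558
[0.5059 0.0148 0.1161] [1.1102 0.1241 0.2703]
(array([269.7602, 201.7533]), np.float64(722.3999999999999)) (array([274.4093, 202.1165]), np.float64(246.75)) 30.6833
(array([269.7718, 201.7607]), np.float64(738.8))
```

View pics/s5c.png

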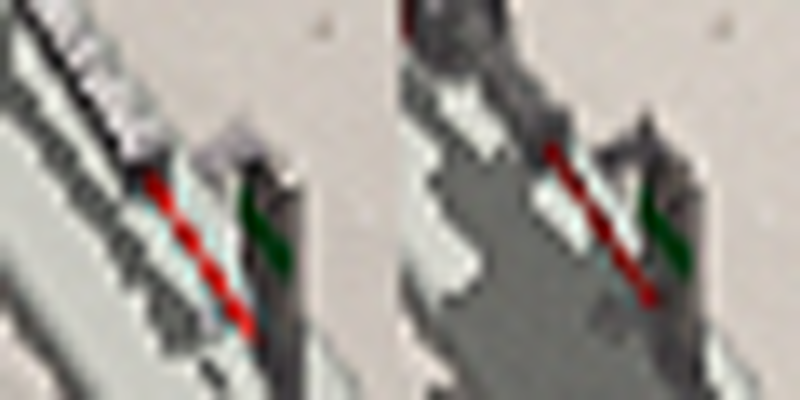

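My reference was wrong: in the first picture the depth put the pointer at z≈0.06, well under the green band (0.073–0.087), so it was on the lower stop. I'll read absolute pointer heights from depth in all the pictures.

```bash
cat >> h.py <<'E'
def pz(name):
    im=cv2.imread(f"pics/{name}.png")[...,::-1].astype(float); P=cloud("scene",np.load(f"pics/{name}_d.npy"))
    r=(im[...,0]>1.8*np.maximum(im[...,1],im[...,2]))&(im[...,0]>50); r&=(abs(P[...,0]-.509)<.008)&(P[...,1]<-.045)&(P[...,1]>-.13)&(P[...,2]>.045)
    g=(im[...,1]>1.25*np.maximum(im[...,0],im[...,2])+5)&(abs(P[...,0]-.519)<.006)&(abs(P[...,1]+.093)<.03)
    q=P[r]; k=np.argsort(q[:,1]); q=q[k]
    c=np.polyfit(q[:,1],q[:,2],1) if len(q)>3 else [0,0]
    print(name,len(q),"med",np.median(q,0).round(4),"slope(-dz/dy)",round(-c[0],3),"z@-.095",round(np.polyval(c,-.095),4),"green z",np.percentile(P[g][:,2],[0,50,100]).round(4),len(P[g]),redc(im)[0].round(2))
E
python3 - <<'E'
from h import *
for n in("scene0","s2","s3","s4","s5","s5b"): pz(n)
E
```

```text
scene0 13 med [ 0.5084 -0.0775  0.0612] slope(-dz/dy) -0.12 z@-.095 0.0575 green z [0.0716 0.0842 0.0873] 12 [269.63 203.83]
s2 9 med [ 0.5085 -0.0594  0.1025] slope(-dz/dy) 0.125 z@-.095 0.1067 green z [0.074  0.0836 0.0891] 9 [269.12 195.  ]
s3 13 med [ 0.509  -0.0801  0.0878] slope(-dz/dy) -0.02 z@-.095 0.0869 green z [0.0776 0.0822 0.0886] 11 [269.33 198.26]
s4 13 med [ 0.5083 -0.0789  0.0773] slope(-dz/dy) -0.012 z@-.095 0.0768 green z [0.0745 0.0825 0.0926] 12 [269.58 200.89]
s5 12 med [ 0.5083 -0.0728  0.0737] slope(-dz/dy) -0.002 z@-.095 0.0733 green z [0.0731 0.083  0.0883] 12 [269.76 201.75]
s5b 11 med [ 0.5091 -0.0745  0.0713] slope(-dz/dy) 0.013 z@-.095 0.0728 green z [0.0775 0.0821 0.0889] 12 [269.77 201.76]
```

Stops are at 0.0575 and 0.1067 m, so level is about 0.082 m, which matches the green band. s3 was +4.8 mm and s4 −5.3 mm, so balance is near s = 0.083.

Run:
```python
from h import *
np.set_printoptions(precision=4,suppress=True)
shift(.090,.083,.002,"s6")
pz("s6")
snap("scene","s7");pz("s7")
```

```text
hit False
w 0.017535548254647575
[0.5054 0.0228 0.116 ] [ 1.3116  1.071  -0.5103]
(array([269.6506, 198.2625]), np.float64(713.8)) (array([274.3435, 202.0383]), np.float64(261.25)) 36.075
s6 11 med [ 0.5072 -0.0827  0.0924] slope(-dz/dy) 0.018 z@-.095 0.0943 green z [0.078  0.0836 0.0877] 11 [269.65 198.26]
s7 10 med [ 0.5074 -0.0822  0.0907] slope(-dz/dy) 0.043 z@-.095 0.0918 green z [0.0799 0.0825 0.093 ] 12 [269.69 198.29]
```

View pics/s6c.png

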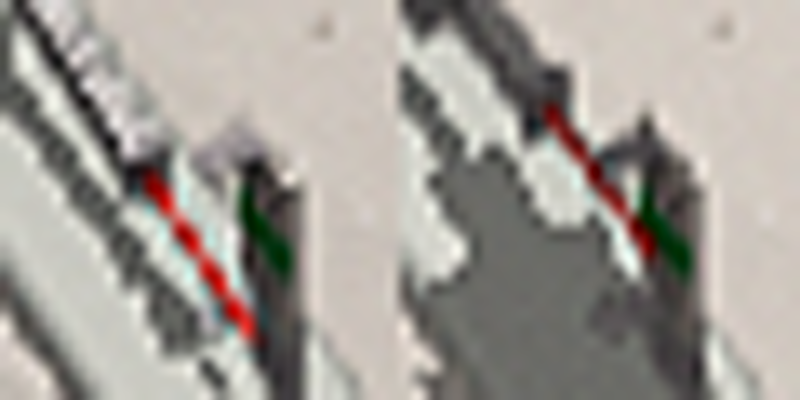

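The pointer tip now lies across the upper part of the band, about +7 mm high by depth and pixel row together. So the poise goes out about 3 mm from here.

Run:
```python
from h import *
np.set_printoptions(precision=4,suppress=True)
shift(.083,.0860,.002,"s8")
for i in range(5): n=f"s8{i}"; snap("scene",n); pz(n)
```

```text
hit False
w 0.017447422662852537
[0.5058 0.0187 0.1162] [ 2.0006 -0.1644 -1.0524]
(array([269.641 , 200.9656]), np.float64(762.5999999999999)) (array([274.4361, 202.0898]), np.float64(236.75)) 40.3167
s80 12 med [ 0.508  -0.0761  0.0775] slope(-dz/dy) -0.007 z@-.095 0.0775 green z [0.0759 0.0823 0.0896] 12 [269.61 200.93]
s81 12 med [ 0.5087 -0.0737  0.0755] slope(-dz/dy) -0.032 z@-.095 0.0752 green z [0.0745 0.0849 0.09  ] 12 [269.59 200.9 ]
s82 12 med [ 0.5075 -0.0763  0.0779] slope(-dz/dy) -0.056 z@-.095 0.0764 green z [0.0771 0.0822 0.0896] 12 [269.64 200.96]
s83 12 med [ 0.508  -0.0765  0.0774] slope(-dz/dy) 0.01 z@-.095 0.0771 green z [0.0742 0.0839 0.092 ] 12 [269.64 200.96]
s84 11 med [ 0.5086 -0.0791  0.0771] slope(-dz/dy) 0.04 z@-.095 0.0769 green z [0.0757 0.0815 0.0897] 12 [269.63 200.95]
```

View pics/s8c.png

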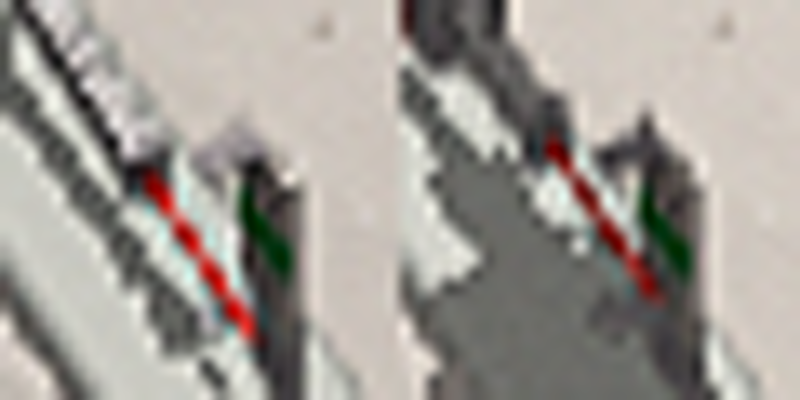

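This repeats well: s = 0.086 gives −5 to −7 mm and 0.083 gives +6 to +10 mm. Interpolating gives about 0.0847, and I'll move slowly to avoid overshoot.

```bash
sed -i 's/vel=.03,threshold=12/vel=.008,threshold=12/; s/P(s1,z),vel=.008,threshold=12);/P(s1,z),vel=.008,threshold=12); ctrl.sleep(.3);/' h.py
python3 - <<'E'
from h import *
np.set_printoptions(precision=4,suppress=True)
shift(.086,.0847,.002,"s9")
for i in range(3): n=f"s9{i}"; snap("scene",n); pz(n)
E
```

```text
hit False
w 0.01743597606672229
[0.5056 0.0205 0.1161] [ 1.2064  0.203  -0.1387]
(array([269.5445, 199.244 ]), np.float64(654.1999999999999)) (array([274.4794, 202.2202]), np.float64(243.0)) 45.1417
s90 12 med [ 0.5088 -0.0723  0.0849] slope(-dz/dy) -0.008 z@-.095 0.0842 green z [0.0741 0.0806 0.0893] 13 [269.57 199.29]
s91 11 med [ 0.5092 -0.0728  0.0832] slope(-dz/dy) 0.01 z@-.095 0.0847 green z [0.0775 0.084  0.093 ] 12 [269.59 199.29]
s92 11 med [ 0.5086 -0.075   0.0843] slope(-dz/dy) 0.019 z@-.095 0.0849 green z [0.0768 0.0844 0.0916] 13 [269.57 199.25]
```

View pics/s9c.png

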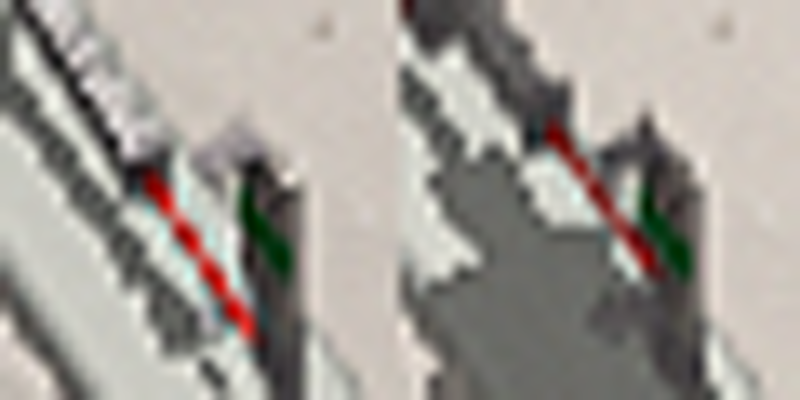

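The pointer is now at z ≈ 0.0845 against the band's 0.075–0.091 (centre ≈ 0.083). Its row, 199.27, sits midway between the two stops, so it is balanced and steady within the band. I'll retreat, check once more and hand in.

Run:
```python
from h import *
p=ctrl.read_eef_pos(); ctrl.move_linear([p[0],p[1],.25],vel=.12); ctrl.sleep(.5)
for n in("f0","f1"): snap("scene",n); pz(n)
print(ctrl.read_time_s()); print(ctrl.close_job())
```

```text
f0 12 med [ 0.5083 -0.0799  0.0844] slope(-dz/dy) 0.044 z@-.095 0.0849 green z [0.0726 0.0834 0.0886] 13 [269.59 199.29]
f1 12 med [ 0.5079 -0.0794  0.0846] slope(-dz/dy) 0.061 z@-.095 0.0857 green z [0.0756 0.0841 0.0882] 12 [269.54 199.23]
46.6667
the job is handed in; nothing more can be done
None
```

I laid the tomato in the pan and slid the poise to balance: the pointer read about 2 mm above the middle of the green band (±7 mm) and steady, with the gripper clear, and I handed the job in at 46.7 s; no verdict was shown.

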